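# Pack the wooden tower into the hinged games case

### The arm

A 7-joint arm with a two-finger parallel gripper is mounted at the origin on the work surface. World frame = base frame: x ahead of the robot, y to its left, z up, the work surface at z = 0. Lengths are in m, angles in rad, forces in N, time in s.
With the tool pointing down it reaches from about 0.4 to 0.875 m from the base axis. Payload 6.5 kg.
Tool frame: the origin (TCP) lies on the front face of the gripper's body, between the roots of the fingers; the fingertips stand bot.finger_overhang ahead of it and the grasp point (between the pads) lies 45 mm ahead of it (bot.finger_overhang is the distance from the TCP to the fingertips, in m); z points along the fingers, x is the direction in which the jaws open and shut, and the axes are right-handed (so a half turn about z gives the same grasp; the last joint's range is limited). The gripper opens to 88 mm and grips with 3 to 60 N. Pads are 18 mm wide; open, the fingers measure 123 mm over their backs; the gripper's body (75 mm by 187 mm) begins 45 mm behind the grasp point.
Start: joints at [1.097, 0.536, -0.004, 1.538, 0.003, 1.067, -0.071], TCP at [0.258, -0.597, 0.303] pointing down, gripper open.
Joint ranges: [-2.7, 2.7], [-0.37, 2.16], [-1.27, 1.26], [0.24, 2.4], [-1.31, 4.45], [0.19, 1.91], [-2.76, 2.76]. Speed limits (rad/s): [2.39, 2.39, 3.14, 3.14, 3.14, 3.14, 3.14].

### API

Orientations are given as a unit quaternion [x, y, z, w].
In Python, from plant import bot, optics gives the robot as it stands.
- The arm moves only by the tool drive_tool, never from a script. Its argument "increments" is a list of rows, each a list of 3 entries, a list of its own where there are three numbers: the turn, a rotation vector about the tool's x, y, z in rad, then the shift along the tool's x, y, z in m, then the finger opening in m, from 0 to 0.0881. In form: [[[ax, ay, az], [tx, ty, tz], claw], ...]. A call has 1 to 12 rows; each row is the pose to reach, as a shift and turn from the pose commanded when the call began, along the tool's axes at that moment; what a row does not reach only later rows make up. A row lasts 1/8 s, in which the tool goes at most 62.5 mm and 10.7 degrees, less where a joint would pass 70% of its speed; a pose out of reach is approached as far as the arm can. A call with a gripper value outside its range is refused whole. The fingers move at their own pace and stop on an object; the grip force is fixed at half the most. Time passes only in rows, so rows that repeat a pose let the fingers close. It gives the time, the measured TCP pose, the force and the opening at its end, in the units of the state.
- bot.read_state(): the state, without advancing time (a new reading comes with each control period).
- optics.get_image(name): name is "side" or "top"; returns the picture (400x640x3 uint8, blue, green, red); there is no depth.
- optics.camera_info(name): a dict with "fov_y" (degrees; the focal length in pixels is half the picture's height over the tangent of half this angle, whatever the lens; pixels are square), "cx", "cy" (the principal point, pixels), "position" and "rotation" of the camera in the world. Camera axes: x right, y down, z forward; pixel columns grow to the right and rows downward; lengths in m; the calibration is good to about 2 mm. A picture is of the moment at which its call begins. camera_info takes no time and is no camera call.
- bot.sign_off(): hands the job in, once; it reports no verdict.
The state is a dict: "clock": time; "joints": joint angles; "joint_vel": joint speeds; "joint_torque": joint torques, N m; "position": TCP position; "orientation": TCP orientation; "contact_force": force on the tool from outside, world axes, zero at the start; "wrist_torque": the same for the moment, N m; "opening": opening from 0.0 (shut) to 1.0 (fully open).
Only numpy, scipy, OpenCV 4.12 (cv2) and the standard library are available. Lean on these libraries where they do the work, as an engineer would, in place of code of your own. Each camera call takes 0.05 s, during which the arm holds its last target. There are 200 camera calls.

### The job

The wooden tower piece belongs in the games case it is standing on. Take it off the lid and put it down on the bench, then swing the lid right open until it rests back on its stop, and finally lay the tower on its side, flat on the floor of the case's empty half. Never drop the tower, and leave the toy truck, the tape and the mug where they are.

Things in the scene. Friction and masses are not known exactly. Their poses are not given: they have to be found in the camera images.
- case: red games case fixed to the bench, 200 (x) x 240 (y) x 85 mm high without lid; walls and floor 8 mm. Origin: centre of its underside; z up, +x from its front (handle side, nearest the robot) to its hinge side. A black divider along x at y = 0, top 68 mm above the bench, makes two halves, each 184 x 108 mm inside: the -y half empty, the +y half full of white dominoes to 52 mm above the bench
- bay (a point): centre of the floor of the case's empty half (8 mm above the bench), axes as the case
- lid (a joint): lid angle, rad: 0 closed, 1.85 open on its stop. Red panel 200 x 240 x 10 mm, about 0.4 kg, hinged along the case's far top edge (closed, its top is 95.5 mm above the bench); swings up and away from the robot. Stiff hinge (about 0.2 N m friction): let go below about 1 rad it falls shut, above that it stays where left, so it must be carried right to the stop
- lid_handle (a point): centre of the lid's handle: dark round bar 18 mm thick, 44 mm long, parallel to the hinge, its axis 25 mm above the lid's top face, 22 mm from the front edge (178 mm from the hinge line across the lid, 35 mm above it when closed), on a middle stalk 26 mm wide. The bar's flat ends are free to pinch. Axes turn with the lid
- lid_hinge (a point): middle of the lid's hinge line (85.5 mm above the bench, at the case's far edge); the hinge line is the case's y axis
- tower: plain wooden castle-tower piece, 120 mm tall, about 0.15 kg: square foot 50 x 50 x 16 mm, square shaft 38 x 38 mm, square head 50 x 50 mm from 92 mm to 120 mm with four corner battlements (9 mm high). It starts standing on the closed lid. Origin: centre of its underside; z runs up the tower to its head, x and y square to its sides
- tower_mid (a point): middle of the tower, 60 mm above its underside on its axis. The bench on the robot's right, x 0.35 to 0.55 m and y -0.38 to -0.20 m, is always clear to put it down
- truck: black toy truck, 130 x 76 x 74 mm, loose, to be left alone; origin: centre of its underside
- tape: roll of pale tape lying flat, 90 mm outside diameter, 50 mm high, loose, to be left alone; origin: centre of its underside
- mug: white mug, 80 mm diameter, 90 mm high, loose, to be left alone; origin: centre of its underside
Things that resemble listed ones, but are neither listed nor needed, are in the scene too. There is more than one size of the tower; the job needs the middle-sized.

How it is judged:
By the outcome, as a careful person would: the job done as asked, in the order asked, and still so for the second after the job is handed in, with the robot touching nothing.
It also fails if it takes over 72 s, if anything falls off the work surface, if the arm or the gripper's body presses on something with over 40 N, if the wrist force passes 120 N, or if a joint passes its speed limit or range.

## Working session

There is one attempt and no reset: what is moved stays moved. The work goes in short steps, Python scripts to look and compute and a tool call to move; the robot and the scene stay as the last step left them, time stands still between calls to the robot, and variables do not carry over. Pictures are saved under pics/ and viewed, about 8 in all and at most 12, crops included, and the job is handed in when it is done.

Besides the shell and the picture viewer there is one more tool, called in YAML: its name, and indented under it one key for each argument. drive_tool: Moves the arm, as the interface text tells. Its arguments: {"type":"object","properties":{"increments":{"type":"array"}},"required":["increments"]}

```bash
ls; mkdir -p pics; python3 - <<'E'
from plant import bot, optics
import cv2
for n in("side","top"):
    cv2.imwrite(f"pics/{n}0.png",optics.get_image(n)); print(optics.camera_info(n))
print(bot.read_state(), bot.finger_overhang)
E
```

```text
pics
{'fov_y': 48.46464774992727, 'cx': 327.63766264940875, 'cy': 196.98984730827164, 'position': array([0.37964099, 1.13850835, 1.01025265]), 'rotation': array([-0.04010489,  0.90290951, -0.42720106,  0.02540229])}
{'fov_y': 50.69430418299389, 'cx': 321.5852776998066, 'cy': 200.54852867084594, 'position': array([0.4514328 , 0.04241106, 1.14320573]), 'rotation': array([-0.70553038,  0.70798376, -0.01265085,  0.02873741])}
{'clock': 0.1, 'joints': array([ 1.09678462,  0.53708847, -0.00442932,  1.53873449,  0.00257151,
        1.06732486, -0.07115965]), 'joint_vel': array([ 1.73396306e-04, -1.44402035e-03, -1.41635590e-04, -2.86522432e-03,
        1.04363223e-05, -1.69854574e-03,  9.96807368e-04]), 'joint_torque': array([ 2.33185790e-03, -5.72081637e+01,  9.93891209e-01, -2.52232236e+01,
       -5.61486580e-02,  1.34097651e-02,  4.06967320e-05]), 'position': array([ 0.25761032, -0.59628596,  0.30194349]), 'orientation': array([ 8.35668422e-01, -5.49233728e-01, -6.72186306e-04, -3.85247583e-04]), 'contact_force': array([-0.80379647,  0.29969066, -0.4753977 ]), 'wrist_torque': array([-0.02493769,  0.0159837 , -0.05473658]), 'opening': 1.0028054586786324} 0.064
```

View pics/side0.png

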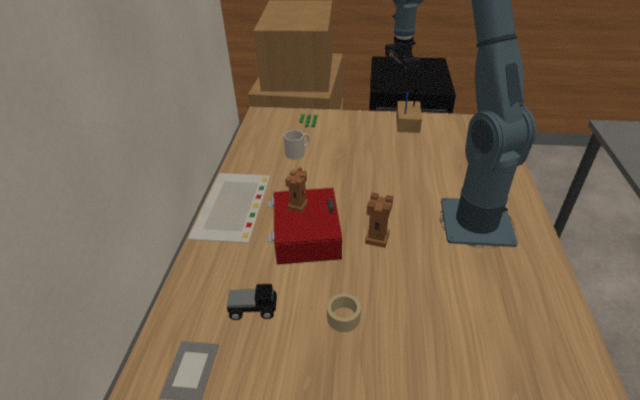

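View pics/top0.png

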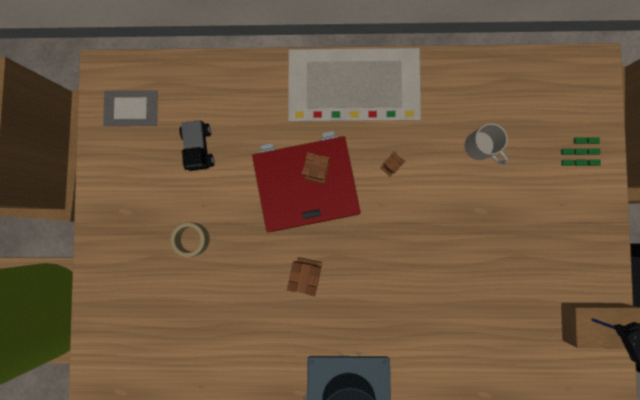

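Top view (up = +x, right = −y): red case at about (306,184), lid tower at (316,168), truck (196,146), tape (189,240), mug (490,140). Decoy towers stand at (305,277) and (393,163). Next step: a zoomed crop and the red lid's corners.

```bash
cat > h.py <<'E'
import numpy as np, cv2
from scipy.spatial.transform import Rotation as R
from plant import bot, optics
class Cam:
    def __init__(s,n):
        c=optics.camera_info(n); s.f=200/np.tan(np.radians(c["fov_y"])/2); s.c=np.array([c["cx"],c["cy"]])
        s.p=np.array(c["position"]); s.R=R.from_quat(c["rotation"])
    def proj(s,P):
        q=s.R.inv().apply(np.atleast_2d(P)-s.p); return s.f*q[:,:2]/q[:,2:]+s.c
    def onz(s,uv,z):
        uv=np.atleast_2d(uv); d=s.R.apply(np.c_[(uv-s.c)/s.f,np.ones(len(uv))])
        return s.p+d*((z-s.p[2])/d[:,2])[:,None]
E
python3 - <<'E'
from h import *
im=cv2.imread("pics/top0.png"); T=Cam("top"); S=Cam("side")
print(T.proj([0,0,0]),S.proj([0,0,0]))
hsv=cv2.cvtColor(im,cv2.COLOR_BGR2HSV)
m=((hsv[...,0]<6)|(hsv[...,0]>174))&(hsv[...,1]>170)
m=m.astype(np.uint8); m[:120]=0;m[245:]=0;m[:,:240]=0;m[:,370:]=0
c=max(cv2.findContours(m,0,2)[0],key=cv2.contourArea); r=cv2.minAreaRect(c); b=cv2.boxPoints(r); print(r,b.round(1))
w=T.onz(b,0.0955); print(w.round(4)); print(w.mean(0)); 
e=np.diff(np.r_[w,w[:1]],axis=0); print(np.linalg.norm(e,axis=1), np.degrees(np.arctan2(e[:,1],e[:,0])))
a=cv2.resize(im[125:240,240:370],None,fx=6,fy=6,interpolation=2)[:600,:]
cv2.imwrite("pics/t1.png",cv2.resize(im[130:225,245:370],None,fx=6.3,fy=6.3,interpolation=2))
si=cv2.imread("pics/side0.png");cv2.imwrite("pics/s1.png",cv2.resize(si[160:270,250:400],None,fx=5.3,fy=5.3,interpolation=2))
E
```

```text
[[348.0405033  396.68747389]] [[476.2220347  221.32880143]]
((305.3846130371094, 183.92306518554688), (78.83867645263672, 94.92019653320312), 78.69007110595703) [[251.1 154.6]
 [344.2 136. ]
 [359.7 213.3]
 [266.6 231.9]]
[[ 0.6293  0.2429  0.0955]
 [ 0.6748  0.0091  0.0955]
 [ 0.4809 -0.0281  0.0955]
 [ 0.4355  0.203   0.0955]]
[0.55513144 0.10673429 0.0955    ]
[0.23824079 0.19735795 0.23549135 0.19785448] [ -78.99683591 -169.16154775  101.12124144   11.63522252]
```

View pics/t1.png

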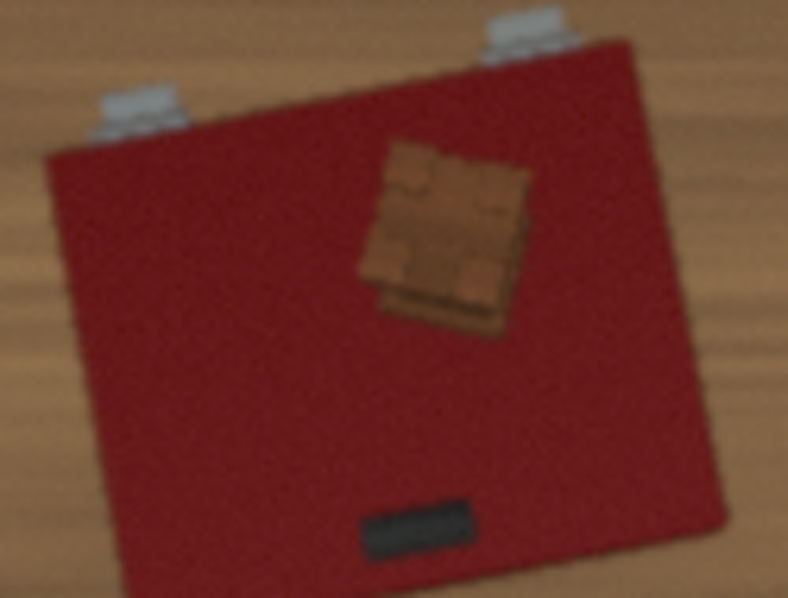

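View pics/s1.png

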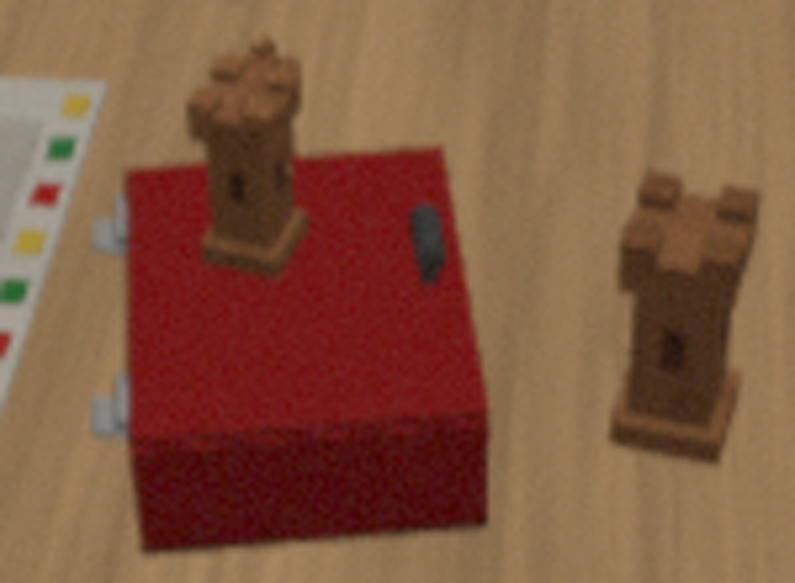

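The crops show the lid corners clearly. In t1 they are at (46,155), (630,38) and (728,520), with the tower head's corners at (397,140), (530,170), (495,306) and (360,280). The side crop shows the lid corners and the tower's foot. I'll fit the poses from both views.

```bash
cat > fit.py <<'E'
from h import *
from scipy.optimize import least_squares
T=Cam("top"); S=Cam("side")
t=lambda p:(np.array(p)+.5)/6.3-.5+[245,130]
s=lambda p:(np.array(p)+.5)/5.3-.5+[250,160]
def fit(x0,obs):
    def res(x):
        o=[]
        for C,P,uv in obs:
            c,n=np.cos(x[2]),np.sin(x[2]); P=np.array(P)
            W=[x[0]+c*P[0]-n*P[1],x[1]+n*P[0]+c*P[1],P[2]]
            o.append((C.proj(W)[0]-uv))
        return np.ravel(o)
    r=least_squares(res,x0,loss="soft_l1"); return r.x,res(r.x).reshape(-1,2).round(1).tolist()
L=.0955
case=[(T,(.1,.12,L),t((46,155))),(T,(.1,-.12,L),t((630,38))),(T,(-.1,-.12,L),t((729,522))),
(S,(.1,-.12,L),s((126,170))),(S,(-.1,-.12,L),s((442,149))),(S,(-.1,.12,L),s((487,414))),(S,(.1,.12,L),s((130,437))),
(S,(.1,.12,0),s((143,550))),(S,(-.1,.12,0),s((487,524))),(T,(-.078,0,L+.034),t((418,530)))]
print(fit([.55,.1,.2],case))
h=.025; H=L+.12
tow=[(T,(h,h,H),t((397,140))),(T,(h,-h,H),t((532,170))),(T,(-h,-h,H),t((495,308))),(T,(-h,h,H),t((358,280))),
(T,(-h,-h,L),t((503,338))),(T,(-h,h,L),t((378,310))),
(S,(h,h,L),s((204,258))),(S,(-h,h,L),s((277,276))),(S,(-h,-h,L),s((307,226)))]
print(fit([.59,.08,-.2],tow))
E
python3 fit.py
```

```text
(array([0.55657458, 0.10691082, 0.19191015]), [[-1.1, -0.6], [-0.0, -0.8], [0.1, 0.7], [0.1, -1.2], [0.4, -1.4], [0.8, -1.4], [-0.4, -0.4], [-0.0, 0.6], [0.5, 0.2], [-0.4, -0.3]])
(array([ 0.58509175,  0.07722525, -0.24858473]), [[-0.5, -0.5], [-0.1, 0.1], [0.3, -0.0], [0.2, -1.0], [-0.1, 0.6], [0.4, 0.2], [-0.4, 0.3], [0.5, 0.3], [0.8, -0.0]])
```

```bash
cat >> h.py <<'E'
CASE=np.array([.5566,.1069]); CY=.192
def cw(P):  # case frame -> world
    c,n=np.cos(CY),np.sin(CY); return np.array([CASE[0]+c*P[0]-n*P[1],CASE[1]+n*P[0]+c*P[1],P[2]])
def ori(phi,tau):
    z=np.array([np.sin(tau)*np.cos(phi),np.sin(tau)*np.sin(phi),-np.cos(tau)]); x=np.array([-np.sin(phi),np.cos(phi),0])
    return R.from_matrix(np.c_[x,np.cross(z,x),z])
def plan(grasp,phi,tau,base=None):
    """rows relative to pose `base` (grasp,phi,tau) or the measured pose"""
    st=bot.read_state(); p0=st["position"]; R0=R.from_quat(st["orientation"])
    if base is not None: R0=ori(*base[1:]); p0=np.array(base[0])-.045*R0.as_matrix()[:,2]
    R1=ori(phi,tau); p1=np.array(grasp)-.045*R1.as_matrix()[:,2]
    r=R0.inv()*R1
    print("turn",r.as_rotvec().round(4).tolist(),"shift",R0.inv().apply(p1-p0).round(4).tolist())
def show():
    st=bot.read_state(); Rm=R.from_quat(st["orientation"]).as_matrix(); z=Rm[:,2]
    print(st["clock"],"grasp",(st["position"]+.045*z).round(4),"z",z.round(3),"x",Rm[:,0].round(3),"q",st["joints"].round(3).tolist(),"F",st["contact_force"].round(1),"op",round(st["opening"]*.0881,4))
E
python3 - <<'E'
from h import *
T=Cam("top")
for n,uv,z in(("mug",(490,140),.09),("small",(393,163),.08),("large",(305,272),.15),("truck",(196,146),.05),("tape",(189,240),.05)): print(n,T.onz(uv,z).round(3))
plan([.45,-.15,.33],-.249,0)
plan([.49,.10,.30],-.249,.6)
E
```

```text
mug [[ 0.663 -0.355  0.09 ]]
small [[ 0.608 -0.114  0.08 ]]
large [[0.343 0.104 0.15 ]]
truck [[0.661 0.397 0.05 ]]
tape [[0.414 0.412 0.05 ]]
turn [-0.0019, 0.0008, -2.4847] shift [-0.3335, -0.3536, -0.0726]
turn [-0.2539, 0.7403, -2.3907] shift [-0.5625, -0.4694, -0.0344]
```

drive_tool:
  increments:
    - [[0,0,-0.18],[-0.05,-0.05,-0.03],0.088]
    - [[0,0,-0.36],[-0.08,-0.09,-0.06],0.088]
    - [[0,0,-0.54],[-0.11,-0.13,-0.08],0.088]
    - [[0,0,-0.72],[-0.14,-0.17,-0.08],0.088]
    - [[0,0,-0.9],[-0.17,-0.2,-0.08],0.088]
    - [[0,0,-1.08],[-0.2,-0.23,-0.08],0.088]
    - [[0,0,-1.26],[-0.23,-0.26,-0.08],0.088]
    - [[0,0,-1.44],[-0.26,-0.29,-0.08],0.088]
    - [[0,0,-1.62],[-0.29,-0.32,-0.08],0.088]
    - [[0,0,-1.8],[-0.32,-0.35,-0.08],0.088]
    - [[0,0,-1.98],[-0.34,-0.36,-0.08],0.088]
    - [[0,0,-2.16],[-0.36,-0.38,-0.08],0.088]

```text
clock: 1.6
position: [0.4634, -0.1149, 0.3824]
orientation: [0.877, 0.481, -0.001, -0.0]
contact_force: [0.0, 0.0, -0.7]
opening: 0.996
```

```bash
python3 - <<'E'
from h import *
show()
plan([.48,.103,.30],-.249,.0)
plan([.48,.103,.30],-.249,.7)
E
```

```text
1.6 grasp [ 0.4634 -0.1149  0.3374] z [-0.001 -0.    -1.   ] x [ 0.538  0.843 -0.001] q [0.692, 0.205, -0.619, 1.855, 0.132, 1.123, 1.028] F [ 0.   0.  -0.7] op 0.0878
turn [-0.0007, 0.0007, -0.3192] shift [0.1926, -0.1032, 0.0373]
turn [-0.6947, 0.1124, -0.3057] shift [0.1835, -0.1308, 0.0479]
```

```bash
python3 - <<'E'
from h import *
plan([.4964,.0997,.29],-.249,.78)
E
```

```text
turn [-0.774, 0.1252, -0.3025] shift [0.1887, -0.1177, 0.0603]
```

drive_tool:
  increments:
    - [[-0.15,0.024,-0.058],[0.036,-0.022,0.011],0.088]
    - [[-0.3,0.048,-0.116],[0.073,-0.045,0.023],0.088]
    - [[-0.45,0.073,-0.175],[0.11,-0.068,0.035],0.088]
    - [[-0.6,0.097,-0.234],[0.146,-0.091,0.047],0.088]
    - [[-0.774,0.125,-0.303],[0.189,-0.118,0.06],0.088]
    - [[-0.774,0.125,-0.303],[0.189,-0.118,0.06],0.088]
    - [[-0.774,0.125,-0.303],[0.189,-0.118,0.06],0.088]

```text
clock: 2.48
position: [0.4668, 0.1087, 0.3222]
orientation: [0.73, 0.567, 0.234, 0.301]
contact_force: [0.2, 0.5, 0.6]
opening: 1.002
```

```bash
python3 - <<'E'
from h import *
show()
plan([.585,.0772,.1975],-.249,.78)
E
```

```text
2.475 grasp [0.4976 0.1008 0.2903] z [ 0.683 -0.174 -0.709] x [0.248 0.969 0.001] q [0.156, 0.14, -0.821, 2.337, 1.421, 0.686, -0.481] F [0.2 0.5 0.6] op 0.0883
turn [0.0028, 0.0007, -0.002] shift [-0.0013, -0.0012, 0.1297]
```

drive_tool:
  increments:
    - [[0,0,0],[0,0,0.05],0.088]
    - [[0,0,0],[-0.001,-0.001,0.09],0.088]
    - [[0,0,0],[-0.001,-0.001,0.12],0.088]
    - [[0,0,0],[-0.001,-0.001,0.13],0.088]
    - [[0,0,0],[-0.001,-0.001,0.13],0.088]
    - [[0,0,0],[-0.001,-0.001,0.13],0.03]
    - [[0,0,0],[-0.001,-0.001,0.13],0.03]
    - [[0,0,0],[-0.001,-0.001,0.13],0.03]
    - [[0,0,0],[-0.001,-0.001,0.13],0.03]
    - [[0,0,0],[-0.001,-0.001,0.13],0.03]

```text
clock: 3.72
position: [0.555, 0.0837, 0.23]
orientation: [0.731, 0.566, 0.233, 0.301]
contact_force: [-1.1, 0.8, 2.8]
opening: 0.566
```

```bash
python3 - <<'E'
from h import *
show()
si=optics.get_image("side"); ti=optics.get_image("top")
a=cv2.resize(si[110:270,230:430],None,fx=3,fy=3); b=cv2.resize(ti[100:260,240:360],None,fx=3,fy=3)
cv2.imwrite("pics/g1.png",cv2.resize(np.hstack([a,b]),None,fx=.83,fy=.83))
E
```

```text
3.725 grasp [0.5857 0.0758 0.198 ] z [ 0.682 -0.177 -0.71 ] x [0.251 0.968 0.   ] q [0.149, 0.485, -0.701, 2.248, 1.849, 0.77, -0.719] F [-1.1  0.8  2.8] op 0.0498
```

View pics/g1.png

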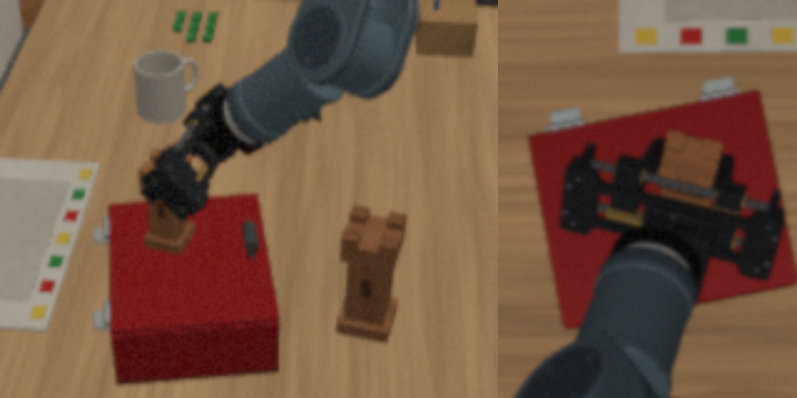

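The tower's head is gripped: the opening reads 49.8 mm against a 50 mm head, and the picture shows the jaws across the head. Next I'll lift it and carry it to the bench on the right.

```bash
cat >> h.py <<'E'
def rows(base,way):
    """base (g,phi,tau); way: list of (g,phi,tau,n)"""
    R0=ori(*base[1:]); p0=np.array(base[0])-.045*R0.as_matrix()[:,2]; cur=np.r_[base[0],base[1:]]; out=[]
    for g,ph,ta,n in way:
        nx=np.r_[g,ph,ta]
        for k in range(1,n+1):
            v=cur+(nx-cur)*k/n; R1=ori(v[3],v[4]); p1=v[:3]-.045*R1.as_matrix()[:,2]
            out.append([(R0.inv()*R1).as_rotvec().round(3).tolist(),R0.inv().apply(p1-p0).round(3).tolist()])
        cur=nx
    for i,o in enumerate(out): print(i+1,o)
E
python3 - <<'E'
from h import *
rows(([.585,.077,.198],-.249,.78),[([.57,.06,.30],-.249,.78,3),([.50,-.17,.32],-.6,.4,5),([.46,-.30,.28],-.85,.0,4)])
print()
rows(([.46,-.30,.28],-.85,.0),[([.458,-.312,.15],-.85,-.79,6),([.458,-.312,.05],-.85,-.79,4)])
E
```

```text
1 [[0.0, 0.0, 0.0], [-0.007, 0.021, -0.027]]
2 [[0.0, 0.0, 0.0], [-0.013, 0.043, -0.053]]
3 [[0.0, 0.0, 0.0], [-0.02, 0.064, -0.08]]
4 [[0.076, -0.047, 0.052], [-0.066, 0.069, -0.084]]
5 [[0.152, -0.091, 0.107], [-0.113, 0.074, -0.088]]
6 [[0.227, -0.13, 0.166], [-0.159, 0.079, -0.092]]
7 [[0.302, -0.166, 0.228], [-0.207, 0.083, -0.095]]
8 [[0.376, -0.196, 0.293], [-0.254, 0.088, -0.098]]
9 [[0.473, -0.215, 0.358], [-0.289, 0.084, -0.09]]
10 [[0.569, -0.227, 0.426], [-0.324, 0.079, -0.082]]
11 [[0.663, -0.234, 0.497], [-0.36, 0.075, -0.074]]
12 [[0.756, -0.234, 0.57], [-0.396, 0.069, -0.065]]

1 [[0.132, -0.0, -0.0], [-0.002, 0.007, 0.022]]
2 [[0.263, 0.0, -0.0], [-0.003, 0.014, 0.045]]
3 [[0.395, 0.0, 0.0], [-0.005, 0.021, 0.068]]
4 [[0.527, -0.0, -0.0], [-0.006, 0.028, 0.093]]
5 [[0.658, -0.0, 0.0], [-0.008, 0.034, 0.118]]
6 [[0.79, -0.0, -0.0], [-0.009, 0.04, 0.143]]
7 [[0.79, -0.0, -0.0], [-0.009, 0.04, 0.168]]
8 [[0.79, -0.0, -0.0], [-0.009, 0.04, 0.193]]
9 [[0.79, -0.0, -0.0], [-0.009, 0.04, 0.218]]
10 [[0.79, -0.0, -0.0], [-0.009, 0.04, 0.243]]
```

drive_tool:
  increments:
    - [[0,0,0],[-0.007,0.021,-0.027],0.03]
    - [[0,0,0],[-0.013,0.043,-0.053],0.03]
    - [[0,0,0],[-0.02,0.064,-0.08],0.03]
    - [[0.076,-0.047,0.052],[-0.066,0.069,-0.084],0.03]
    - [[0.152,-0.091,0.107],[-0.113,0.074,-0.088],0.03]
    - [[0.227,-0.13,0.166],[-0.159,0.079,-0.092],0.03]
    - [[0.302,-0.166,0.228],[-0.207,0.083,-0.095],0.03]
    - [[0.376,-0.196,0.293],[-0.254,0.088,-0.098],0.03]
    - [[0.473,-0.215,0.358],[-0.289,0.084,-0.09],0.03]
    - [[0.569,-0.227,0.426],[-0.324,0.079,-0.082],0.03]
    - [[0.663,-0.234,0.497],[-0.36,0.075,-0.074],0.03]
    - [[0.756,-0.234,0.57],[-0.396,0.069,-0.065],0.03]

```text
clock: 5.32
position: [0.4581, -0.3015, 0.3237]
orientation: [0.937, 0.349, -0.0, -0.002]
contact_force: [1.0, -0.7, -2.3]
opening: 0.567
```

```bash
python3 - <<'E'
from h import *
show()
E
```

```text
5.325 grasp [ 0.458  -0.3014  0.2787] z [-0.001  0.003 -1.   ] x [0.756 0.655 0.001] q [0.906, 0.39, -0.517, 1.763, 0.216, 1.049, 1.026] F [ 1.  -0.7 -2.3] op 0.0499
```

drive_tool:
  increments:
    - [[0.132,0,0],[-0.002,0.007,0.022],0.03]
    - [[0.263,0,0],[-0.003,0.014,0.045],0.03]
    - [[0.395,0,0],[-0.005,0.021,0.068],0.03]
    - [[0.527,0,0],[-0.006,0.028,0.093],0.03]
    - [[0.658,0,0],[-0.008,0.034,0.118],0.03]
    - [[0.79,0,0],[-0.009,0.04,0.143],0.03]
    - [[0.79,0,0],[-0.009,0.04,0.168],0.03]
    - [[0.79,0,0],[-0.009,0.04,0.193],0.03]
    - [[0.79,0,0],[-0.009,0.04,0.218],0.03]
    - [[0.79,0,0],[-0.009,0.04,0.243],0.03]
    - [[0.79,0,0],[-0.009,0.04,0.243],0.03]
    - [[0.79,0,0],[-0.009,0.04,0.243],0.03]

```text
clock: 6.82
position: [0.4786, -0.3368, 0.082]
orientation: [0.865, 0.324, -0.134, -0.36]
contact_force: [0.3, -0.4, -2.1]
opening: 0.565
```

```bash
python3 - <<'E'
from h import *
show()
si=optics.get_image("side"); ti=optics.get_image("top")
a=cv2.resize(si[60:220,300:460],None,fx=2.5,fy=2.5); b=cv2.resize(ti[150:310,370:530],None,fx=2.5,fy=2.5)
cv2.imwrite("pics/g2.png",np.hstack([a,b]))
E
```

```text
6.825 grasp [ 0.4577 -0.3126  0.0503] z [-0.465  0.536 -0.705] x [0.755 0.656 0.001] q [0.842, 1.136, -0.425, 1.231, 0.132, 1.587, 1.163] F [ 0.3 -0.4 -2.1] op 0.0498
```

View pics/g2.png

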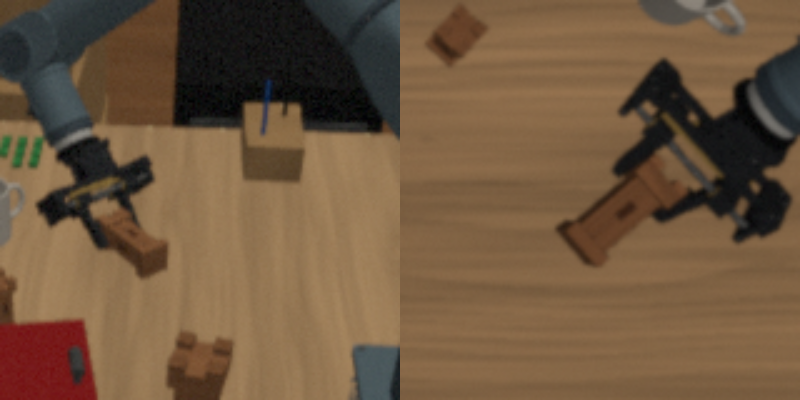

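The tower hangs level about 25 mm above the bench. Now I'll lower it gently.

drive_tool:
  increments:
    - [[0,0,0],[0,0.008,0.008],0.03]
    - [[0,0,0],[0,0.014,0.014],0.03]
    - [[0,0,0],[0,0.016,0.016],0.03]
    - [[0,0,0],[0,0.0175,0.0175],0.03]
    - [[0,0,0],[0,0.0185,0.0185],0.03]
    - [[0,0,0],[0,0.0185,0.0185],0.03]

```text
clock: 7.68
position: [0.478, -0.3364, 0.0569]
orientation: [0.864, 0.323, -0.135, -0.361]
contact_force: [-1.1, 0.1, 8.6]
opening: 0.566
```

```bash
python3 - <<'E'
from h import *
show()
E
```

```text
7.675 grasp [ 0.4569 -0.3122  0.0253] z [-0.467  0.537 -0.702] x [0.754 0.656 0.001] q [0.838, 1.173, -0.419, 1.221, 0.141, 1.565, 1.168] F [-1.1  0.1  8.6] op 0.0498
```

```bash
python3 - <<'E'
from h import *
print(cw([-.078,0,.1305]))
rows(([.457,-.3122,.0253],-.855,-.79),[([.457,-.3122,.0253],-.855,-.79,3),([.489,-.350,.073],-.855,-.79,2),([.47,-.30,.27],-.6,-.1,7)])
print()
rows(([.47,-.30,.27],-.6,-.1),[([.48,.0,.27],.192,.0,8),(cw([-.078,0,.20]),.192,0,4)])
E
```

```text
[0.48003328 0.09201584 0.1305    ]
1 [[0.0, 0.0, 0.0], [0.0, 0.0, 0.0]]
2 [[0.0, 0.0, 0.0], [0.0, 0.0, 0.0]]
3 [[0.0, 0.0, 0.0], [0.0, 0.0, 0.0]]
4 [[0.0, 0.0, 0.0], [-0.0, 0.0, -0.034]]
5 [[0.0, 0.0, 0.0], [-0.001, 0.001, -0.069]]
6 [[-0.099, -0.025, -0.027], [0.003, -0.029, -0.083]]
7 [[-0.197, -0.047, -0.056], [0.006, -0.058, -0.097]]
8 [[-0.295, -0.066, -0.088], [0.01, -0.087, -0.111]]
9 [[-0.394, -0.082, -0.122], [0.012, -0.117, -0.124]]
10 [[-0.491, -0.095, -0.157], [0.015, -0.146, -0.137]]
11 [[-0.589, -0.105, -0.195], [0.017, -0.174, -0.149]]
12 [[-0.686, -0.112, -0.235], [0.019, -0.203, -0.161]]

1 [[-0.012, -0.009, -0.099], [0.032, -0.021, 0.002]]
2 [[-0.025, -0.017, -0.197], [0.064, -0.041, 0.004]]
3 [[-0.037, -0.024, -0.296], [0.096, -0.062, 0.006]]
4 [[-0.049, -0.03, -0.395], [0.127, -0.083, 0.008]]
5 [[-0.061, -0.034, -0.494], [0.159, -0.103, 0.01]]
6 [[-0.073, -0.037, -0.593], [0.191, -0.124, 0.012]]
7 [[-0.084, -0.039, -0.692], [0.222, -0.144, 0.014]]
8 [[-0.095, -0.04, -0.791], [0.253, -0.165, 0.016]]
9 [[-0.095, -0.04, -0.791], [0.272, -0.176, 0.035]]
10 [[-0.095, -0.04, -0.791], [0.291, -0.187, 0.054]]
11 [[-0.095, -0.04, -0.791], [0.31, -0.198, 0.072]]
12 [[-0.095, -0.04, -0.791], [0.329, -0.21, 0.091]]
```

drive_tool:
  increments:
    - [[0,0,0],[0,0,0],0.088]
    - [[0,0,0],[0,0,0],0.088]
    - [[0,0,0],[0,0,0],0.088]
    - [[0,0,0],[0,0,-0.034],0.088]
    - [[0,0,0],[0,0,-0.069],0.088]
    - [[-0.099,-0.025,-0.027],[0.003,-0.029,-0.083],0.088]
    - [[-0.197,-0.047,-0.056],[0.006,-0.058,-0.097],0.088]
    - [[-0.295,-0.066,-0.088],[0.01,-0.087,-0.111],0.088]
    - [[-0.394,-0.082,-0.122],[0.012,-0.117,-0.124],0.088]
    - [[-0.491,-0.095,-0.157],[0.015,-0.146,-0.137],0.088]
    - [[-0.589,-0.105,-0.195],[0.017,-0.174,-0.149],0.088]
    - [[-0.686,-0.112,-0.235],[0.019,-0.203,-0.161],0.088]

```text
clock: 9.18
position: [0.4734, -0.3021, 0.3138]
orientation: [0.883, 0.467, -0.022, -0.043]
contact_force: [0.0, 0.4, -0.1]
opening: 0.999
```

drive_tool:
  increments:
    - [[-0.012,-0.009,-0.099],[0.032,-0.021,0.002],0.07]
    - [[-0.025,-0.017,-0.197],[0.064,-0.041,0.004],0.07]
    - [[-0.037,-0.024,-0.296],[0.096,-0.062,0.006],0.07]
    - [[-0.049,-0.03,-0.395],[0.127,-0.083,0.008],0.07]
    - [[-0.061,-0.034,-0.494],[0.159,-0.103,0.01],0.07]
    - [[-0.073,-0.037,-0.593],[0.191,-0.124,0.012],0.07]
    - [[-0.084,-0.039,-0.692],[0.222,-0.144,0.014],0.07]
    - [[-0.095,-0.04,-0.791],[0.253,-0.165,0.016],0.07]
    - [[-0.095,-0.04,-0.791],[0.272,-0.176,0.035],0.07]
    - [[-0.095,-0.04,-0.791],[0.291,-0.187,0.054],0.07]
    - [[-0.095,-0.04,-0.791],[0.31,-0.198,0.072],0.07]
    - [[-0.095,-0.04,-0.791],[0.329,-0.21,0.091],0.07]

```text
clock: 10.68
position: [0.4794, 0.0927, 0.2429]
orientation: [0.636, 0.771, 0.0, 0.0]
contact_force: [0.6, -0.3, 0.6]
opening: 0.793
```

```bash
python3 - <<'E'
from h import *
show(); plan(cw([-.078,0,.1305]),.192,0)
ti=optics.get_image("top"); cv2.imwrite("pics/t2.png",ti)
a=cv2.resize(ti[200:290,380:480],None,fx=4,fy=4,interpolation=2); b=cv2.resize(ti[130:240,250:370],None,fx=3.27,fy=3.27)[:360]
cv2.imwrite("pics/t3.png",np.hstack([a,b]))
E
```

```text
10.675 grasp [0.4795 0.0927 0.1979] z [ 0.001 -0.    -1.   ] x [-0.19   0.982 -0.   ] q [0.369, 0.47, -0.813, 1.976, 0.443, 0.878, 1.082] F [ 0.6 -0.3  0.6] op 0.0698
turn [0.0012, 0.0003, -0.0006] shift [-0.0008, 0.0004, 0.0674]
```

View pics/t3.png

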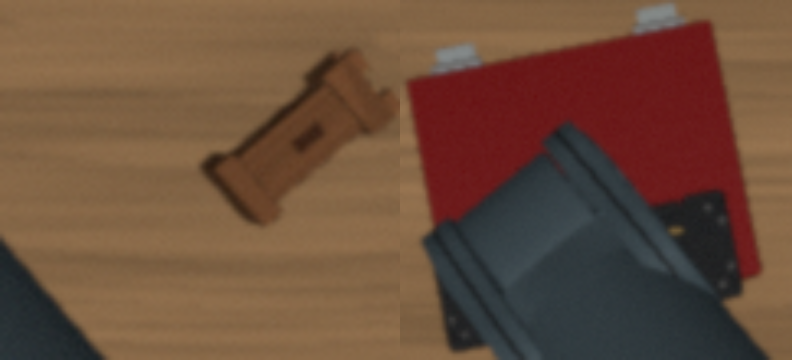

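The tower lies flat on the bench and the gripper is over the handle. Descend and pinch the bar's ends.

drive_tool:
  increments:
    - [[0,0,0],[-0.001,0,0.03],0.07]
    - [[0,0,0],[-0.001,0,0.055],0.07]
    - [[0,0,0],[-0.001,0,0.066],0.07]
    - [[0,0,0],[-0.001,0,0.067],0.07]
    - [[0,0,0],[-0.001,0,0.067],0.03]
    - [[0,0,0],[-0.001,0,0.067],0.03]
    - [[0,0,0],[-0.001,0,0.067],0.03]
    - [[0,0,0],[-0.001,0,0.067],0.03]

```text
clock: 11.72
position: [0.4799, 0.0917, 0.1768]
orientation: [0.636, 0.772, 0.001, 0.0]
contact_force: [-1.1, 2.0, 4.4]
opening: 0.498
```

```bash
python3 - <<'E'
from h import *
show()
# arc in tool frame (vertical tool, x=case y): +x_case horizontal = dh, up = du
h=np.array([-.178,.045])  # relative to hinge (z .0855)
st=bot.read_state(); M=R.from_quat(st["orientation"]).as_matrix()
d=np.array([np.cos(CY),np.sin(CY),0])
for a in np.arange(0,1.86,.07).tolist()+[1.85,1.88]:
    c,s=np.cos(a),np.sin(a); p=np.array([h[0]*c+h[1]*s,-h[0]*s+h[1]*c])-h
    w=d*p[0]+np.array([0,0,p[1]]); print(round(a,2),(M.T@w).round(4))
E
```

```text
11.725 grasp [0.48   0.0917 0.1318] z [ 0.002  0.001 -1.   ] x [-0.191  0.982  0.   ] q [0.299, 0.571, -0.732, 2.02, 0.556, 0.754, 0.991] F [-1.1  2.   4.4] op 0.0438
0.0 [0. 0. 0.]
0.07 [ 0.      0.0036 -0.0123]
0.14 [ 0.      0.0081 -0.0244]
0.21 [ 0.      0.0134 -0.0361]
0.28 [ 0.      0.0195 -0.0474]
0.35 [ 0.      0.0263 -0.0583]
0.42 [ 0.      0.034  -0.0686]
0.49 [ 0.      0.0423 -0.0784]
0.56 [ 0.      0.0513 -0.0876]
0.63 [ 0.      0.0609 -0.0961]
0.7 [ 0.      0.0711 -0.1039]
0.77 [ 0.      0.0818 -0.1111]
0.84 [ 0.      0.0929 -0.1174]
0.91 [ 0.      0.1045 -0.1229]
0.98 [ 0.      0.1165 -0.1277]
1.05 [ 0.      0.1287 -0.1315]
1.12 [ 0.      0.1412 -0.1345]
1.19 [ 0.      0.1539 -0.1367]
1.26 [ 1.000e-04  1.667e-01 -1.379e-01]
1.33 [ 0.      0.1795 -0.1382]
1.4 [ 0.      0.1924 -0.1377]
1.47 [ 0.      0.2051 -0.1362]
1.54 [ 0.      0.2178 -0.1339]
1.61 [ 0.      0.2302 -0.1306]
1.68 [ 0.      0.2424 -0.1265]
1.75 [ 0.      0.2543 -0.1216]
1.82 [ 0.      0.2657 -0.1159]
1.85 [ 0.      0.2705 -0.1132]
1.88 [ 0.      0.2753 -0.1103]
```

The bar is pinched (43.8 mm against 44 mm), but its axis is at z = 0.1205. I used 0.1305, so I'll re-grip 10 mm lower.

drive_tool:
  increments:
    - [[0,0,0],[0,0,0],0.06]
    - [[0,0,0],[0,0,0],0.06]
    - [[0,0,0],[0,0,0.006],0.06]
    - [[0,0,0],[0,0,0.01],0.06]
    - [[0,0,0],[0,0,0.01],0.06]
    - [[0,0,0],[0,0,0.01],0.03]
    - [[0,0,0],[0,0,0.01],0.03]
    - [[0,0,0],[0,0,0.01],0.03]

```text
clock: 12.72
position: [0.4797, 0.0916, 0.1664]
orientation: [0.636, 0.772, 0.001, 0.0]
contact_force: [-0.3, 2.8, -0.8]
opening: 0.49
```

```bash
python3 - <<'E'
from h import *
show()
h=np.array([-.178,.035])
st=bot.read_state(); M=R.from_quat(st["orientation"]).as_matrix()
d=np.array([np.cos(CY),np.sin(CY),0])
for a in np.r_[np.arange(.08,1.85,.08),1.85,1.9]:
    c,s=np.cos(a),np.sin(a); p=np.array([h[0]*c+h[1]*s,-h[0]*s+h[1]*c])-h
    w=d*p[0]+np.array([0,0,p[1]]); print(round(a,2),(M.T@w).round(3))
E
```

```text
12.725 grasp [0.4797 0.0917 0.1214] z [ 0.001  0.001 -1.   ] x [-0.191  0.982  0.001] q [0.288, 0.588, -0.717, 2.026, 0.574, 0.735, 0.976] F [-0.3  2.8 -0.8] op 0.0432
0.08 [ 0.     0.003 -0.014]
0.16 [ 0.     0.008 -0.028]
0.24 [ 0.     0.013 -0.041]
0.32 [ 0.     0.02  -0.054]
0.4 [ 0.     0.028 -0.067]
0.48 [ 0.     0.036 -0.078]
0.56 [ 0.     0.046 -0.089]
0.64 [ 0.     0.056 -0.099]
0.72 [ 0.     0.067 -0.109]
0.8 [ 0.     0.079 -0.117]
0.88 [ 0.     0.092 -0.124]
0.96 [ 0.     0.105 -0.131]
1.04 [ 0.     0.118 -0.136]
1.12 [ 0.     0.132 -0.14 ]
1.2 [ 0.     0.146 -0.143]
1.28 [ 0.     0.161 -0.145]
1.36 [ 0.     0.175 -0.146]
1.44 [ 0.     0.19  -0.146]
1.52 [ 0.     0.204 -0.144]
1.6 [ 0.     0.218 -0.142]
1.68 [ 0.     0.232 -0.138]
1.76 [ 0.     0.246 -0.133]
1.84 [ 0.     0.259 -0.127]
1.85 [ 0.     0.261 -0.126]
1.9 [ 0.     0.269 -0.122]
```

drive_tool:
  increments:
    - [[0,0,0],[0,0.003,-0.014],0.03]
    - [[0,0,0],[0,0.008,-0.028],0.03]
    - [[0,0,0],[0,0.013,-0.041],0.03]
    - [[0,0,0],[0,0.02,-0.054],0.03]
    - [[0,0,0],[0,0.028,-0.067],0.03]
    - [[0,0,0],[0,0.036,-0.078],0.03]
    - [[0,0,0],[0,0.046,-0.089],0.03]
    - [[0,0,0],[0,0.056,-0.099],0.03]
    - [[0,0,0],[0,0.067,-0.109],0.03]
    - [[0,0,0],[0,0.079,-0.117],0.03]
    - [[0,0,0],[0,0.092,-0.124],0.03]
    - [[0,0,0],[0,0.105,-0.131],0.03]

```text
clock: 14.22
position: [0.5819, 0.1116, 0.2984]
orientation: [0.636, 0.772, -0.0, -0.001]
contact_force: [-1.3, 4.5, -6.0]
opening: 0.498
```

drive_tool:
  increments:
    - [[0,0,0],[0,0.013,-0.005],0.03]
    - [[0,0,0],[0,0.027,-0.009],0.03]
    - [[0,0,0],[0,0.041,-0.012],0.03]
    - [[0,0,0],[0,0.056,-0.014],0.03]
    - [[0,0,0],[0,0.07,-0.015],0.03]
    - [[0,0,0],[0,0.085,-0.015],0.03]
    - [[0,0,0],[0,0.099,-0.013],0.03]
    - [[0,0,0],[0,0.113,-0.011],0.03]
    - [[0,0,0],[0,0.127,-0.007],0.03]
    - [[0,0,0],[0,0.141,-0.002],0.03]
    - [[0,0,0],[0,0.154,0.004],0.03]
    - [[0,0,0],[0,0.156,0.005],0.03]

```text
clock: 15.72
position: [0.7355, 0.1416, 0.2941]
orientation: [0.636, 0.772, 0.0, -0.001]
contact_force: [-9.3, 1.4, 9.7]
opening: 0.491
```

```bash
python3 - <<'E'
from h import *
show()
hw=cw([.1,0,.0855]); st=bot.read_state(); M=R.from_quat(st["orientation"]).as_matrix(); g=st["position"]+.045*M[:,2]-hw
hx=g[:2]@[np.cos(CY),np.sin(CY)]; print("lid est",np.arctan2(.035,-.178)-np.arctan2(g[2],hx), np.hypot(hx,g[2]))
E
```

```text
15.725 grasp [0.7354 0.1417 0.2491] z [-0.001  0.001 -1.   ] x [-0.191  0.982  0.001] q [0.124, 0.827, -0.711, 1.2, 0.521, 1.293, 1.203] F [-9.3  1.4  9.7] op 0.0432
lid est 1.8421218891662814 0.1831231271817836
```

drive_tool:
  increments:
    - [[0,0,0],[0,0.003,0.002],0.03]
    - [[0,0,0],[0,0.006,0.003],0.03]
    - [[0,0,0],[0,0.006,0.003],0.03]

```text
clock: 16.1
position: [0.7369, 0.142, 0.2937]
orientation: [0.636, 0.772, -0.005, -0.003]
contact_force: [-29.4, -5.1, 25.0]
opening: 0.495
```

```bash
python3 - <<'E'
from h import *
show()
cv2.imwrite("pics/s4.png",cv2.resize(optics.get_image("side")[110:270,200:400],None,fx=3,fy=3))
E
```

```text
16.1 grasp [0.7364 0.1419 0.2487] z [-0.011 -0.003 -1.   ] x [-0.191  0.981 -0.001] q [0.118, 0.834, -0.709, 1.186, 0.522, 1.31, 1.206] F [-29.4  -5.1  25. ] op 0.0436
```

View pics/s4.png

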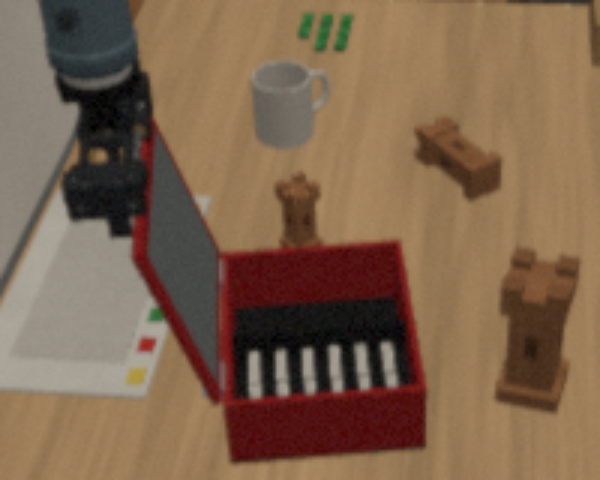

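The force jump to ~39 N on a further push shows that the lid is hard on its stop. The picture agrees: the lid leans back, and the dominoes fill the +y half. I'll ease off, release and rise, while checking the lying tower's predicted outline against t3.

drive_tool:
  increments:
    - [[0,0,0],[0,-0.004,-0.002],0.03]
    - [[0,0,0],[0,-0.004,-0.002],0.07]
    - [[0,0,0],[0,-0.004,-0.002],0.07]
    - [[0,0,0],[0,-0.004,-0.002],0.07]
    - [[0,0,0],[0,-0.002,-0.04],0.07]
    - [[0,0,0],[0,-0.002,-0.09],0.07]
    - [[0,0,0],[0,-0.002,-0.12],0.07]

```text
clock: 17.02
position: [0.7401, 0.1415, 0.4124]
orientation: [0.636, 0.771, 0.002, 0.001]
contact_force: [0.4, 0.2, -1.1]
opening: 0.795
```

```bash
python3 - <<'E'
from h import *
show()
T=Cam("top"); c0=np.array([.4294,-.2805]); ph=-.855
u=np.array([np.cos(ph),np.sin(ph)]); v=np.array([-u[1],u[0]])
P=[np.r_[c0+a*u+b*v,z] for a,b,z in((-.06,.025,.05),(-.06,-.025,.05),(-.06,-.025,0),(-.06,.025,0),(.06,.025,.05),(.06,-.025,.05))]
print(((T.proj(P)-[380,200]+.5)*4-.5).round())
plan([.43,-.28,.2],-.855,0)
rows((cw([.18,0,.367]),.192,0),[([.60,.0,.36],-.2,0,4),([.4294,-.2805,.2],-.855,0,7)])
E
```

```text
17.025 grasp [0.7403 0.1415 0.3674] z [ 0.004  0.001 -1.   ] x [-0.19   0.982  0.   ] q [0.102, 0.757, -0.731, 1.032, 0.479, 1.501, 1.252] F [ 0.4  0.2 -1.1] op 0.07
[[214. 168.]
 [267. 227.]
 [247. 222.]
 [196. 165.]
 [354.  45.]
 [407. 103.]]
turn [0.0032, -0.0021, 1.046] shift [-0.355, -0.3851, 0.1659]
1 [[0.0, 0.0, 0.098], [-0.028, -0.039, 0.002]]
2 [[0.0, 0.0, 0.196], [-0.057, -0.079, 0.004]]
3 [[0.0, 0.0, 0.294], [-0.085, -0.118, 0.005]]
4 [[0.0, 0.0, 0.392], [-0.113, -0.158, 0.007]]
5 [[0.0, 0.0, 0.486], [-0.148, -0.189, 0.03]]
6 [[0.0, 0.0, 0.579], [-0.183, -0.221, 0.053]]
7 [[0.0, 0.0, 0.673], [-0.217, -0.253, 0.076]]
8 [[0.0, 0.0, 0.766], [-0.252, -0.284, 0.098]]
9 [[0.0, 0.0, 0.86], [-0.287, -0.316, 0.121]]
10 [[0.0, 0.0, 0.953], [-0.321, -0.347, 0.144]]
11 [[0.0, 0.0, 1.047], [-0.356, -0.379, 0.167]]
```

drive_tool:
  increments:
    - [[0,0,0.098],[-0.028,-0.039,0.002],0.08]
    - [[0,0,0.196],[-0.057,-0.079,0.004],0.08]
    - [[0,0,0.294],[-0.085,-0.118,0.005],0.08]
    - [[0,0,0.392],[-0.113,-0.158,0.007],0.08]
    - [[0,0,0.486],[-0.148,-0.189,0.03],0.08]
    - [[0,0,0.579],[-0.183,-0.221,0.053],0.08]
    - [[0,0,0.673],[-0.217,-0.253,0.076],0.08]
    - [[0,0,0.766],[-0.252,-0.284,0.098],0.08]
    - [[0,0,0.86],[-0.287,-0.316,0.121],0.08]
    - [[0,0,0.953],[-0.321,-0.347,0.144],0.08]
    - [[0,0,1.047],[-0.356,-0.382,0.167],0.08]
    - [[0,0,1.047],[-0.356,-0.384,0.167],0.08]

```text
clock: 18.52
position: [0.4272, -0.2845, 0.2405]
orientation: [0.938, 0.347, -0.002, -0.001]
contact_force: [0.2, -0.3, 0.2]
opening: 0.911
```

```bash
python3 - <<'E'
from h import *
show()
plan([.4268,-.2775,.04],-.855,0)
ti=optics.get_image("top"); si=optics.get_image("side")
a=cv2.resize(ti[130:250,240:420],None,fx=2.2,fy=2.2); b=cv2.resize(si[90:270,230:430],None,fx=2,fy=2)
cv2.imwrite("pics/m5.png",np.hstack([a,b[:264]]))
E
```

```text
18.525 grasp [ 0.427  -0.2845  0.1955] z [-0.003  0.    -1.   ] x [ 0.76   0.65  -0.003] q [0.89, 0.436, -0.488, 1.928, 0.27, 0.845, 0.967] F [ 0.2 -0.3  0.2] op 0.0803
turn [-0.0023, 0.0025, -0.0077] shift [0.0046, -0.0052, 0.1555]
```

View pics/m5.png

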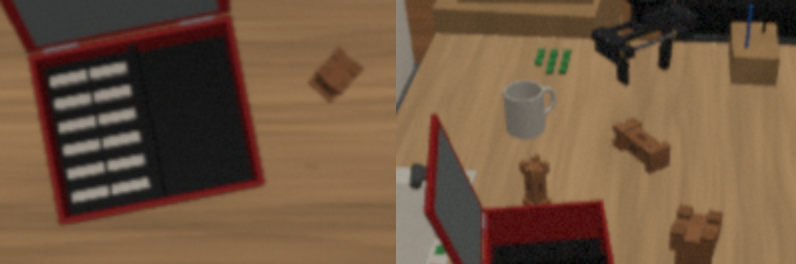

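The lid stays back on its stop, the empty half is clear, and the tower lies undisturbed below the gripper. Descend onto the shaft.

drive_tool:
  increments:
    - [[0,0,-0.008],[0.004,-0.005,0.05],0.08]
    - [[0,0,-0.008],[0.004,-0.005,0.1],0.08]
    - [[0,0,-0.008],[0.004,-0.005,0.14],0.08]
    - [[0,0,-0.008],[0.004,-0.005,0.154],0.08]
    - [[0,0,-0.008],[0.004,-0.005,0.155],0.08]
    - [[0,0,-0.008],[0.004,-0.005,0.155],0.02]
    - [[0,0,-0.008],[0.004,-0.005,0.155],0.02]
    - [[0,0,-0.008],[0.004,-0.005,0.155],0.02]
    - [[0,0,-0.008],[0.004,-0.005,0.155],0.02]
    - [[0,0,-0.008],[0.004,-0.005,0.155],0.02]

```text
clock: 19.88
position: [0.4303, -0.2751, 0.0875]
orientation: [0.935, 0.354, 0.0, 0.0]
contact_force: [-2.1, -0.6, 3.8]
opening: 0.428
```

```bash
python3 - <<'E'
from h import *
show()
print(cw([0,-.058,.008]))
rows(([.4268,-.2775,.04],-.855,0),[([.43,-.26,.20],-.855,0,3),([.55,.02,.23],.192,0,9)])
E
```

```text
19.875 grasp [ 0.4303 -0.2751  0.0425] z [ 0.001 -0.    -1.   ] x [0.75  0.662 0.   ] q [0.764, 0.683, -0.36, 2.002, 0.452, 0.534, 0.807] F [-2.1 -0.6  3.8] op 0.0377
[0.56766771 0.04996578 0.008     ]
1 [[0.0, 0.0, 0.0], [0.005, -0.004, -0.053]]
2 [[0.0, 0.0, 0.0], [0.009, -0.007, -0.107]]
3 [[0.0, 0.0, 0.0], [0.014, -0.011, -0.16]]
4 [[0.0, 0.0, -0.116], [0.044, -0.026, -0.163]]
5 [[0.0, 0.0, -0.233], [0.075, -0.041, -0.167]]
6 [[0.0, 0.0, -0.349], [0.105, -0.055, -0.17]]
7 [[0.0, 0.0, -0.465], [0.136, -0.07, -0.173]]
8 [[0.0, 0.0, -0.582], [0.166, -0.085, -0.177]]
9 [[0.0, 0.0, -0.698], [0.197, -0.099, -0.18]]
10 [[0.0, 0.0, -0.814], [0.227, -0.114, -0.183]]
11 [[0.0, 0.0, -0.931], [0.258, -0.129, -0.187]]
12 [[0.0, 0.0, -1.047], [0.288, -0.144, -0.19]]
```

The shaft is gripped (37.7 mm against 38 mm). Lift and carry it to the bay.

drive_tool:
  increments:
    - [[0,0,0],[0.003,-0.002,-0.03],0.02]
    - [[0,0,0],[0.009,-0.007,-0.08],0.02]
    - [[0,0,0],[0.014,-0.011,-0.14],0.02]
    - [[0,0,-0.116],[0.044,-0.026,-0.163],0.02]
    - [[0,0,-0.233],[0.075,-0.041,-0.167],0.02]
    - [[0,0,-0.349],[0.105,-0.055,-0.17],0.02]
    - [[0,0,-0.465],[0.136,-0.07,-0.173],0.02]
    - [[0,0,-0.582],[0.166,-0.085,-0.177],0.02]
    - [[0,0,-0.698],[0.197,-0.099,-0.18],0.02]
    - [[0,0,-0.814],[0.227,-0.114,-0.183],0.02]
    - [[0,0,-0.931],[0.258,-0.129,-0.187],0.02]
    - [[0,0,-1.047],[0.288,-0.144,-0.19],0.02]

```text
clock: 21.38
position: [0.5509, 0.0249, 0.2771]
orientation: [0.632, 0.775, 0.0, 0.0]
contact_force: [0.5, -0.4, -2.1]
opening: 0.427
```

```bash
python3 - <<'E'
from h import *
show()
plan(cw([-.004,-.058,.12]),.192,0)
si=optics.get_image("side"); ti=optics.get_image("top")
a=cv2.resize(si[100:260,230:390],None,fx=2.5,fy=2.5); b=cv2.resize(ti[100:260,240:400],None,fx=2.5,fy=2.5)
cv2.imwrite("pics/g6.png",np.hstack([a,b]))
E
```

```text
21.375 grasp [0.5509 0.0249 0.2321] z [ 0.  0. -1.] x [-0.202  0.979  0.   ] q [0.478, 0.527, -0.807, 1.792, 0.442, 1.013, 1.273] F [ 0.5 -0.4 -2.1] op 0.0376
turn [0.0003, -0.0, 0.0116] shift [0.0212, 0.0175, 0.1121]
```

View pics/g6.png

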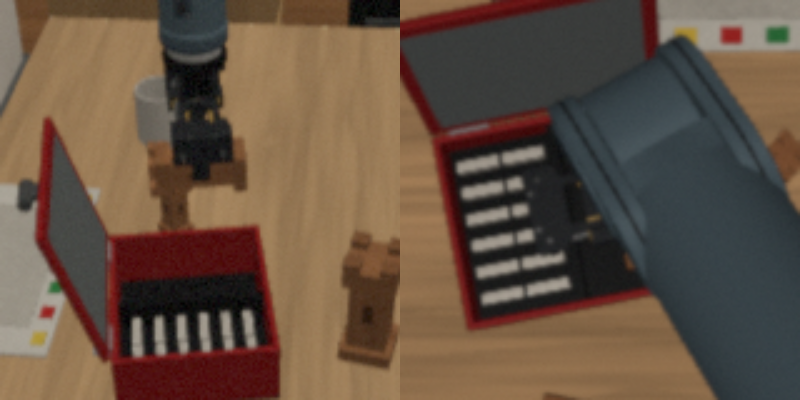

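The tower is held level with its head toward the hinge. Align first, then lower.

drive_tool:
  increments:
    - [[0,0,0.012],[0.011,0.009,0.02],0.02]
    - [[0,0,0.012],[0.021,0.0175,0.04],0.02]
    - [[0,0,0.012],[0.021,0.0175,0.065],0.02]
    - [[0,0,0.012],[0.021,0.0175,0.095],0.02]
    - [[0,0,0.012],[0.021,0.0175,0.125],0.02]
    - [[0,0,0.012],[0.021,0.0175,0.155],0.02]
    - [[0,0,0.012],[0.021,0.0175,0.17],0.02]
    - [[0,0,0.012],[0.021,0.0175,0.177],0.02]
    - [[0,0,0.012],[0.021,0.0175,0.177],0.02]

```text
clock: 22.6
position: [0.5642, 0.0479, 0.1006]
orientation: [0.638, 0.77, 0.0, 0.0]
contact_force: [-0.6, 0.1, -0.3]
opening: 0.433
```

```bash
python3 - <<'E'
from h import *
show()
E
```

```text
22.6 grasp [0.5642 0.0479 0.0556] z [ 0.001  0.    -1.   ] x [-0.186  0.982 -0.   ] q [0.296, 0.786, -0.626, 1.847, 0.67, 0.73, 1.049] F [-0.6  0.1 -0.3] op 0.0381
```

drive_tool:
  increments:
    - [[0,0,0],[0,0,0.002],0.02]
    - [[0,0,0],[0,0,0.004],0.02]
    - [[0,0,0],[0,0,0.005],0.02]
    - [[0,0,0],[0,0,0.005],0.02]

```text
clock: 23.1
position: [0.5641, 0.0479, 0.0955]
orientation: [0.638, 0.77, 0.0, 0.001]
contact_force: [0.4, 0.4, 0.1]
opening: 0.435
```

drive_tool:
  increments:
    - [[0,0,0],[0,0,0.001],0.02]
    - [[0,0,0],[0,0,0.002],0.02]
    - [[0,0,0],[0,0,0.002],0.02]

```text
clock: 23.48
position: [0.5642, 0.048, 0.0954]
orientation: [0.638, 0.77, -0.0, 0.001]
contact_force: [-7.4, -3.2, 21.7]
opening: 0.427
```

Contact with the floor. Ease off, open modestly because bay clearance is tight, and rise.

drive_tool:
  increments:
    - [[0,0,0],[0,0,-0.002],0.02]
    - [[0,0,0],[0,0,-0.002],0.052]
    - [[0,0,0],[0,0,-0.002],0.052]
    - [[0,0,0],[0,0,-0.002],0.052]
    - [[0,0,0],[0,0,-0.02],0.052]
    - [[0,0,0],[0,0,-0.06],0.052]
    - [[0,0,0],[0,-0.01,-0.11],0.052]
    - [[0,0,0],[0.04,-0.04,-0.15],0.052]
    - [[0,0,0],[-0.1,-0.05,-0.17],0.052]
    - [[0,0,0],[-0.15,-0.05,-0.17],0.052]
    - [[0,0,0],[-0.2,-0.05,-0.17],0.052]
    - [[0,0,0],[-0.25,-0.05,-0.17],0.052]

```text
clock: 24.98
position: [0.5546, -0.1691, 0.264]
orientation: [0.638, 0.77, 0.001, 0.001]
contact_force: [1.9, -0.1, -0.1]
opening: 0.588
```

```bash
python3 - <<'E'
from h import *
show()
si=optics.get_image("side"); ti=optics.get_image("top")
a=cv2.resize(si[100:260,230:390],None,fx=2.5,fy=2.5); b=cv2.resize(ti[100:260,240:400],None,fx=2.5,fy=2.5)
cv2.imwrite("pics/g7.png",np.hstack([a,b]))
# unlisted check: motion of listed bystanders between first and present top picture
t0=cv2.imread("pics/top0.png")
for n,(u,v) in dict(mug=(490,140),truck=(196,146),tape=(189,240)).items():
    s=np.s_[v-25:v+25,u-25:u+25]; print(n,np.abs(t0[s].astype(int)-ti[s]).mean().round(1), cv2.phaseCorrelate(np.float32(t0[s].mean(2)),np.float32(ti[s].mean(2))))
E
```

```text
24.975 grasp [ 0.5547 -0.1691  0.219 ] z [ 0.003 -0.001 -1.   ] x [-0.187  0.982 -0.001] q [0.771, 0.58, -0.762, 1.734, 0.462, 1.014, 1.6] F [ 1.9 -0.1 -0.1] op 0.0518
mug 28.1 ((-5.762961905664586, -2.0737837035638975), 0.027778670501708985)
truck 10.8 ((0.03149427782964764, 0.05509523169677877), 0.9383222082138062)
tape 14.1 ((-0.07593304762086817, 0.04195168395856541), 0.9337939498901368)
```

View pics/g7.png

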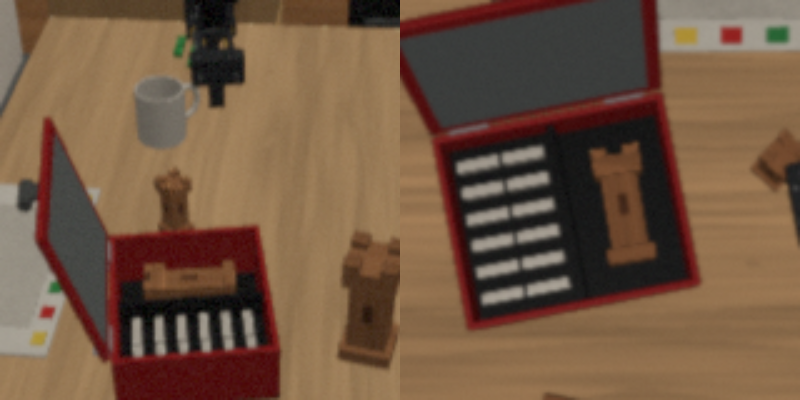

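The tower lies flat in the empty half with the lid open. The mug's top-view check is blocked by the arm, so I'll check it in the side view and then hand in.

```bash
python3 - <<'E'
from h import *
s0=cv2.imread("pics/side0.png"); si=optics.get_image("side")
s=np.s_[130:160,278:304]
print(cv2.phaseCorrelate(np.float32(s0[s].mean(2)),np.float32(si[s].mean(2))))
print(bot.sign_off())
E
```

```text
((0.5891851367168428, 0.16020902394690317), 0.963158275462963)
the job is handed in; nothing more can be done
None
```

The tower is lying on its side in the case's empty half, the lid is open on its stop, and the job is handed in at about 25 s on the clock.

- **Tower off the lid:** I gripped it by the head with the tool tilted and laid it on its side on the clear bench to the robot's right. I never let go of it in the air.
- **Lid:** I pinched the handle bar and swung it round. The estimated angle was 1.84 rad, and a small further push raised the force to about 39 N at the wrist without moving it. It was still open in later pictures.
- **Tower in the case:** I re-gripped the lying tower by its shaft and lowered it until it touched the floor. The force peaked at about 22 N, then I released it. The last picture shows it flat in the empty half, head toward the hinge, with the gripper clear.
- **Truck and tape:** the top view shows them unmoved, within 0.1 pixel.
- **Mug:** the arm blocked its top-view check, which gave no usable reading. The side view matched the first picture to about 0.6 pixel, or 1–2 mm. The robot never came near it, so I put this down to image noise.

**Slip:** my first pinch on the handle was 10 mm too high because I used the wrong bar height. I re-gripped it lower before lifting the lid.

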